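Clamp a cast figure in the tilted finishing chuck

ROBOT

A 7-joint arm with a two-finger parallel gripper is mounted at the origin on the work surface. World frame = base frame: x ahead of the robot, y to its left, z up, the work surface at z = 0. Lengths are in m, angles in rad, forces in N, time in s.
With the tool pointing down it reaches from about 0.425 to 0.95 m from the base axis. Payload 4.7 kg.
Tool frame: the origin (TCP) lies between the finger pads; the fingertips stand 25 mm ahead of it and the grasp point (between the pads) lies 6 mm ahead of it; x points along the fingers, z is the direction in which the jaws open and shut, and the axes are right-handed (so a half turn about x gives the same grasp; the last joint's range is limited). The gripper opens to 85 mm and grips with 20 to 120 N. Pads are 22 mm wide; open, the fingers measure 114 mm over their backs; the gripper's body (76 mm by 85 mm) begins 54 mm behind the grasp point. The pads swing forward as they close: fully open they stand 13 mm farther back than shut.
Start: joints at [1.092, 0.469, -0.049, 1.532, 0.024, 1.141, -0.082], TCP at [0.294, -0.608, 0.256] pointing down, gripper open.
Joint ranges: [-2.59, 2.59], [-0.33, 1.99], [-1.39, 1.29], [0.1, 2.45], [-1.04, 4.18], [0.21, 1.99], [-2.66, 2.66]. Speed limits (rad/s): [2.57, 2.57, 3.14, 3.14, 3.14, 3.14, 3.14].

INTERFACE

Orientations are given as a 3x3 rotation matrix whose columns are the frame's x, y, z axes.
In Python, from rig import * gives the robot as it stands. Calls block until the motion is done:
- movep(position, orientation): joint-space move of the TCP to a pose.
- move_l(position, attitude=None, feed=0.15, until_force=None): straight line of the TCP; attitude=None keeps the orientation; feed is the mean speed in m/s. With until_force (N) it stops when the force on the tool has changed by that much, and returns True; else False.
- move_joints(angles): joint-space move.
- command_gripper(opening, newtons=None): finger opening in m; newtons is the grip in N (None keeps the last); returns when the fingers have stopped.
- sleep(seconds).
- inverse_kinematics(position, orientation): joint angles nearest the present ones, or None.
- sense(): the state.
- camera(name): name is "side" or "top"; returns (picture, depth): 384x512x3 uint8, red, green, blue; 384x512 float32, m along the optical axis (not along the pixel's ray), 0 where there is no reading.
- camera_params(name): a dict with "K" (3x3 intrinsics, pixels), "position" and "rotation" of the camera in the world. Camera axes: x right, y down, z forward; pixel columns grow to the right and rows downward; lengths in m; the calibration is good to about 2 mm. A picture is of the moment at which its call begins. camera_params takes no time and is no camera call.
A pose or a line that the arm cannot do raises Unreachable and nothing moves.
- finish_job(): hands the job in, once; it reports no verdict.
The state is a dict: "time_s": time; "joint_pos": joint angles; "qd": joint speeds; "joint_efforts": joint torques, N m; "position": TCP position; "tcp_rot": TCP orientation; "wrist_force": force on the tool from outside, world axes, zero at the start; "ft_torque": the same for the moment, N m; "finger_gap": finger opening in m.
Only numpy, scipy, OpenCV 4.12 (cv2) and the standard library are available. Lean on these libraries where they do the work, as an engineer would, in place of code of your own. Each camera call takes 0.05 s, during which the arm holds its last target. There are 200 camera calls.

TASK

Get the bare grey metal figure ready for finishing: take it out of the wooden rack, lower its stem all the way down into the open tilted chuck, and then turn the chuck's knurled sleeve clockwise (seen looking into the chuck) until the three jaws hold the stem straight and firmly. Leave the two painted figures and the paint jar where they are.

Things in the scene. Friction and masses are not known exactly. Their poses are not given: they have to be found in the camera images.
- figure: bare pewter-grey cast figure, 71 mm tall, about 120 g, round. Origin: centre of the stem's underside; up its z: a round stem 15 mm across and 34 mm long, a robed body 22 mm across from 34 to 60 mm (hold it here), a 12 mm head up to 71 mm. At the start it stands upright in one of the rack's holes, shoulder 6 mm above the rack's top
- blue_figure: a finished figure of the same shape and size, painted blue; leave it in the rack. Origin at the stem's underside
- green_figure: a finished figure of the same shape and size, painted green; leave it in the rack. Origin at the stem's underside
- rack: fixed pale wooden block, 70 mm (its x) by 250 mm (its y) by 35 mm tall, origin at the centre of its underside; three holes 17 mm wide and 28 mm deep in a row along its y, at -80, 0 and +80 mm, so that a figure is best taken with the fingers closing along the rack's x
- chuck_mouth (a point): centre of the chuck's open end, about 132 mm above the bench, flush with the rim of a steel sleeve 52 mm across and 32 mm long that is turned with the fingers either side, tool along the chuck's axis (below it: a fixed collar 56 mm across). Its z is the chuck's axis, pointing out of the chuck and leaning 35 degrees from vertical, roughly towards the robot
- chuck_floor (a point): centre of the chuck's solid floor, on the axis 32 mm below the mouth, axes as the mouth. A figure fully down rests on it, its shoulder 2 mm and its head 39 mm out of the mouth
- sleeve (a joint): turn of the chuck's sleeve, rad: starts 0 to 0.5 (open), grows clockwise looking into the chuck. All jaws move in 2.8 mm per rad: they touch a 15 mm stem at about 1.8, firm by about 2.0, where the sleeve stalls and the fingers slip on it harmlessly (end stop without a stem: 2.5). Turning takes 0.25 N m until then; it stays where it is left. A red mark turns with it
- jaw0: one of three brass jaws inside the sleeve, 120 degrees apart; with the sleeve at 0 they leave a clear opening 25 mm across. The brass is polished (slippery): closing, they centre the stem. Until then the figure leans loosely against them. Origin on the chuck's axis at the mouth, moving with the jaw
- jaw1: another of the three jaws
- jaw2: another of the three jaws
- chuck: grey cast base of the chuck, 140 by 110 mm, fixed to the bench; origin under its middle, the chuck leans over its -x side
- jar: small red paint jar with a white lid, 50 mm across, 55 mm tall, standing loose beyond the work; leave it alone. Origin under its centre
Not all that is in view belongs to the job. Several things have the shape of the chuck; the one meant has the colours described above.

How it is judged:
On the way:
1. the figure's stem is down in the chuck while the jaws are still open (z of figure in the frame of chuck_mouth below -0.027 m and distance between figure and chuck_mouth below 0.036 m and value of joint sleeve below 1.6 rad), for 0.2 s.
At the end, for the whole second after the job is handed in: the figure stands in the chuck, its stem's underside at least 27 mm below the mouth, in line with the chuck's axis within 4 degrees and at rest, each of the three jaws pressing on it with more than 4 N; the painted figures are within 15 mm and the jar within 30 mm of where they started (z of figure in the frame of chuck_mouth below -0.027 m and distance between figure and chuck_mouth below 0.036 m and angle between the z axis of figure and the z axis of chuck_mouth, either way round below 0.07 rad and contact force between each of jaw0, jaw1, jaw2 and figure above 4 N and linear speed of figure below 0.01 m/s and distance of each of blue_figure, green_figure from where it was at the start of the episode below 0.015 m and distance of jar from where it was at the start of the episode below 0.03 m); the robot touches nothing.
It fails at once if a painted figure is moved by more than 15 mm (distance of any of blue_figure, green_figure from where it was at the start of the episode above 0.015 m).
It fails at once if the jar is moved by more than 30 mm (distance of jar from where it was at the start of the episode above 0.03 m).
It also fails if it takes over 58 s, if anything falls off the work surface, if the arm or the gripper's body presses on something with over 40 N, if the wrist force passes 120 N, or if a joint passes its speed limit or range.

## Working session

There is one attempt and no reset: what is moved stays moved. The work goes in short steps, each a Python script; the robot and the scene stay as the last script left them, time stands still between calls to the robot, and variables do not carry over. Pictures are saved under pics/ and viewed, about 8 in all and at most 12, crops included, and the job is handed in when it is done.

```bash
ls; mkdir -p pics
python3 - <<'E'
from rig import *
import cv2,numpy as np
for n in("top","side"):
    p,d=camera(n); cv2.imwrite(f"pics/{n}0.png",p[:,:,::-1]); np.savez(f"{n}0.npz",p=p,d=d,**camera_params(n))
    c=camera_params(n); print(n,c)
s=sense();print(s["time_s"],s["position"],s["tcp_rot"])
E
```

```text
pics
top {'K': array([[346.56210821,   0.        , 259.33982592],
       [  0.        , 346.56210821, 190.5782744 ],
       [  0.        ,   0.        ,   1.        ]]), 'position': array([0.46680068, 0.01453853, 0.94824053]), 'rotation': array([[-1.56088588e-03, -9.98166172e-01,  6.05132795e-02],
       [-9.99516587e-01, -3.21719150e-04, -3.10883912e-02],
       [ 3.10508487e-02, -6.05325520e-02, -9.97683144e-01]])}
side {'K': array([[469.73608117,   0.        , 257.4982144 ],
       [  0.        , 469.73608117, 194.29961323],
       [  0.        ,   0.        ,   1.        ]]), 'position': array([0.09085181, 0.71276874, 0.78432072]), 'rotation': array([[-0.82898336, -0.36571749,  0.42312799],
       [-0.55887197,  0.51304086, -0.65149919],
       [ 0.0211827 , -0.77655636, -0.6296916 ]])}
0.1 [ 0.29331004 -0.60742235  0.2553506 ] [[-8.00857096e-04  9.00528903e-01  4.34795415e-01]
 [ 1.58542974e-03  4.34796151e-01 -9.00527508e-01]
 [-9.99998423e-01 -3.18562655e-05 -1.77593488e-03]]
```

View pics/top0.png

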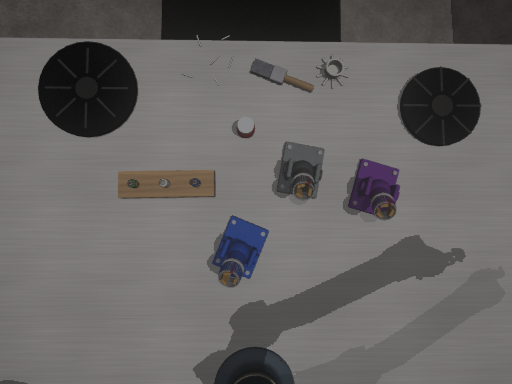

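View pics/side0.png

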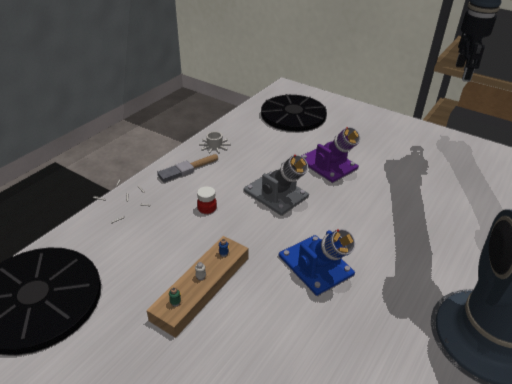

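The top view shows the rack at (119–214, 171–198), with the bare figure in its middle hole at (164,183). The grey chuck's mouth is near (303,188) and the jar near (246,127). The blue and purple chucks are decoys. The side view agrees: figure at (200,271), grey chuck mouth at (295,168). Next I'll enlarge both and add depth.

```bash
cat > h.py <<'E'
import numpy as np,cv2
def load(n):
    return dict(np.load(n))
def cloud(f):
    d=f["d"];v,u=np.indices(d.shape);K=f["K"]
    c=np.stack([(u-K[0,2])/K[0,0]*d,(v-K[1,2])/K[1,1]*d,d],-1)
    w=c@f["rotation"].T+f["position"]; w[d==0]=np.nan
    return w
def crop(f,x0,y0,x1,y1,s):
    return cv2.resize(f["p"][y0:y1,x0:x1,::-1],None,fx=s,fy=s,interpolation=cv2.INTER_CUBIC)
E
python3 - <<'E'
from h import *
np.set_printoptions(precision=4,suppress=True)
t=load("top0.npz");s=load("side0.npz")
a=crop(t,270,130,340,210,5);b=crop(s,240,140,320,220,5)
a=cv2.copyMakeBorder(a,0,0,0,20,0)
cv2.imwrite("pics/crop1.png",np.clip(np.hstack([a,b]).astype(int)*1.6,0,255).astype(np.uint8))
for n,f in(("top",t),("side",s)):
    w=cloud(f); P=w.reshape(-1,3)
    print(n,"bench",np.nanmedian(P[(abs(P[:,2])<.02),2]))
    # rack
    u=slice(100,230) if n=="top" else slice(140,260); v=slice(160,210) if n=="top" else slice(230,335)
    Q=w[v,u].reshape(-1,3); R=Q[(Q[:,2]>.03)&(Q[:,2]<.04)]
    r=cv2.minAreaRect((R[:,:2]*1000).astype(np.float32)); print("rack",r,np.median(R[:,2]))
    H=Q[(Q[:,2]>.06)];
    for c in np.arange(3):
        pass
    import scipy.cluster.hierarchy as h
    l=h.fcluster(h.linkage(H),.02,'distance')
    for k in set(l): print("fig",len(H[l==k]),H[l==k].mean(0),H[l==k].max(0)[2], (H[l==k].min(0)[:2]+H[l==k].max(0)[:2])/2)
    Q=w[165:215,280:325] if n=="top" else w[145:200,270:315]
    C=Q.reshape(-1,3);C=C[C[:,2]>.1]
    print("chuck",C.min(0),C.max(0),len(C))
    B=(w[135:205,270:330] if n=="top" else w[160:215,240:312]).reshape(-1,3);B=B[(B[:,2]>.006)&(B[:,2]<.03)]
    print("base",cv2.minAreaRect((B[:,:2]*1000).astype(np.float32)),np.median(B[:,2]))
E
```

```text
top bench -0.001066861859937429
rack ((541.3636474609375, 232.24252319335938), (70.11888885498047, 248.9649658203125), 0.9455238580703735) 0.033995258574676446
fig 52 [0.5426 0.1509 0.0687] 0.07798701125845287 [0.5434 0.152 ]
fig 56 [0.5396 0.3094 0.068 ] 0.07755740619299456 [0.5396 0.3105]
fig 55 [0.5408 0.2301 0.0684] 0.079679054951861 [0.5409 0.2315]
chuck [ 0.4968 -0.1463  0.1002] [ 0.5642 -0.089   0.1471] 490
base ((582.018798828125, -127.34518432617188), (110.13070678710938, 139.9305877685547), 79.32439422607422) 0.012898574080269842
side bench -0.0003149913200757304
rack ((539.0161743164062, 230.76686096191406), (72.77574157714844, 253.1143035888672), 0.915931761264801) 0.03433077549851149
fig 71 [0.5377 0.1543 0.0683] 0.07838029110709999 [0.539  0.1517]
fig 90 [0.5345 0.3138 0.0684] 0.07891827381364835 [0.5363 0.3116]
fig 78 [0.5367 0.2341 0.0687] 0.07913903501247099 [0.5385 0.2328]
chuck [ 0.4926 -0.1424  0.1002] [ 0.5604 -0.088   0.1483] 480
base ((567.87646484375, -183.99533081054688), (231.86627197265625, 141.19606018066406), 79.28152465820312) 0.013320430190576271
```

View pics/crop1.png

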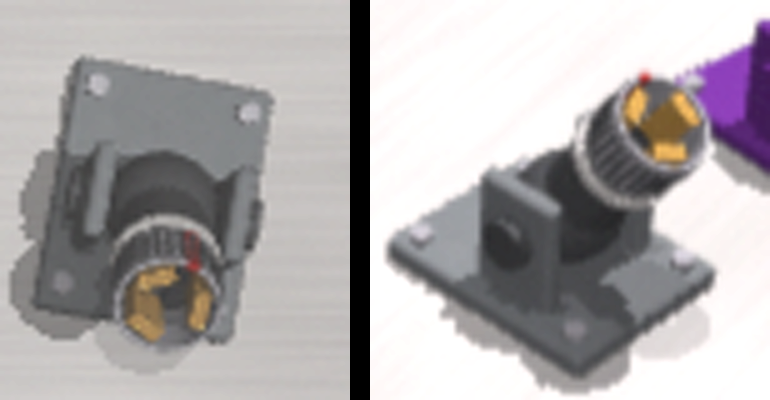

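The crop shows the mouth rim centred at about (303,190) in the top view, three brass jaws open, and the red mark on the +x side. Now I'll fit the chuck's axis and mouth.

Run:
```python
from h import *
from scipy.optimize import least_squares
np.set_printoptions(precision=4,suppress=True)
T=np.radians(35)
def ax(a,T=T): return np.array([np.sin(T)*np.cos(a),np.sin(T)*np.sin(a),np.cos(T)])
allP=[]
for n,v,u in(("top",slice(165,215),slice(280,325)),("side",slice(145,215),slice(260,315))):
    f=load(n+"0.npz");C=cloud(f)[v,u].reshape(-1,3);C=C[C[:,2]>.05]; allP.append(C)
def res(p,C,full=False):
    m=p[:3];a=ax(p[3],p[4] if len(p)>4 else T);q=C-m;z=q@a;r=np.linalg.norm(q-z[:,None]*a,axis=1)
    k=(r>.021)&(z>-.030)&(r<.034)&(z<.008)
    d=np.maximum(r-.026,z)
    return d[k] if full else np.where(k,d,0.004)
for n,C in(("top",allP[0]),("side",allP[1]),("both",np.vstack(allP))):
    for p0 in([.51,-.115,.132,2.955],[.51,-.115,.132,2.955,T]):
        s=least_squares(res,p0,args=(C,),loss="soft_l1",f_scale=.001,diff_step=1e-3)
        print(n,s.x,np.degrees(s.x[3:]),len(res(s.x,C,True)),np.std(res(s.x,C,True)))
p=s.x;a=ax(2.955)
q=np.vstack(allP)-p[:3];z=q@a;r=np.linalg.norm(q-z[:,None]*a,axis=1)
for lo in range(-60,0,5):
    k=(z>lo/1e3)&(z<(lo+5)/1e3);print(lo,k.sum(),np.percentile(r[k],[50,95,100]) if k.any() else "")
# red mark
f=load("top0.npz");P=f["p"].astype(int);k=(P[...,0]>1.8*P[...,1])&(P[...,0]>60);k[:, :280]=0;k[:,325:]=0;k[:165]=0;k[215:]=0
print("red",np.argwhere(k)[:8],cloud(f)[k][:8])
from rig import *
m=p[:3]
for g in np.arange(-180,180,15):
    x=-a; y0=np.cross([0,0,1.],x);y0/=np.linalg.norm(y0);z0=np.cross(x,y0);c,s_=np.cos(np.radians(g)),np.sin(np.radians(g))
    Z=c*z0+s_*y0;R=np.stack([x,np.cross(Z,x),Z],1)
    o=[]
    for h in(.013,.10): 
        j=inverse_kinematics(m+a*h,R);o.append(None if j is None else np.round(j,2))
    print(g,o)
for zz in ([1,.0165,0],[-1,-.0165,0]):
    Z=np.array(zz)/np.linalg.norm(zz);x=np.array([0,0,-1.]);print(inverse_kinematics(np.array([.5398,.2315,.067]),np.stack([x,np.cross(Z,x),Z],1)))
```

```text
top [ 0.5163 -0.1111  0.1368  3.0174] [172.8857] 216 0.002759701666320701
top [ 0.5159 -0.1108  0.1367  2.9596  0.8022] [169.5718  45.9623] 180 0.003362403881786276
side [ 0.5141 -0.1154  0.1321  3.0522] [174.8787] 292 0.0014348428579591145
side [ 0.515  -0.1152  0.131   2.9932  0.5758] [171.5005  32.9923] 300 0.0015117180976345315
both [ 0.5159 -0.1167  0.1319  3.15  ] [180.4791] 552 0.0016396946261663721
both [ 0.5136 -0.116   0.1327  3.2024  0.8394] [183.4838  48.0965] 515 0.002364338064150027
-60 27 [0.0233 0.0251 0.0258]
-55 16 [0.0241 0.0256 0.0263]
-50 11 [0.0271 0.029  0.029 ]
-45 80 [0.0268 0.0291 0.0295]
-40 87 [0.0259 0.0294 0.0307]
-35 74 [0.0153 0.027  0.0274]
-30 75 [0.0257 0.0286 0.029 ]
-25 82 [0.0257 0.0283 0.0298]
-20 87 [0.0259 0.0284 0.0293]
-15 114 [0.0248 0.0284 0.0294]
-10 151 [0.0241 0.0282 0.0295]
-5 279 [0.0222 0.0267 0.0278]
red [[182 308]
 [182 309]
 [183 308]
 [183 309]] [[ 0.5355 -0.1239  0.1471]
 [ 0.5358 -0.1269  0.1435]
 [ 0.5333 -0.1243  0.1447]
 [ 0.5333 -0.1267  0.1447]]
-180 [array([ 1.1 ,  0.47, -1.16,  2.35,  1.74,  0.47,  1.48]), None]
-165 [ar
[... 835 characters left out ...]
 2.35,  1.74,  0.47, -0.88]), None]
60 [array([ 1.1 ,  0.47, -1.16,  2.35,  1.74,  0.47, -0.62]), None]
75 [array([ 1.1 ,  0.47, -1.16,  2.35,  1.74,  0.47, -0.35]), None]
90 [array([ 1.1 ,  0.47, -1.16,  2.35,  1.74,  0.47, -0.09]), None]
105 [array([ 1.1 ,  0.47, -1.16,  2.35,  1.74,  0.47,  0.17]), None]
120 [array([ 1.1 ,  0.47, -1.16,  2.35,  1.74,  0.47,  0.43]), None]
135 [array([ 1.1 ,  0.47, -1.16,  2.35,  1.74,  0.47,  0.69]), None]
150 [array([ 1.1 ,  0.47, -1.16,  2.35,  1.74,  0.47,  0.96]), None]
165 [array([ 1.1 ,  0.47, -1.16,  2.35,  1.74,  0.47,  1.22]), None]
[ 0.0735  0.6873 -0.7634  1.8717  0.6294  0.8408 -0.9989]
[ 0.3039  0.9192 -1.1854  1.8599  0.9783  1.0935  1.8819]
```

```bash
cat >> h.py <<'E'
AZ=np.radians(169.32);T=np.radians(35)
A=np.array([np.sin(T)*np.cos(AZ),np.sin(T)*np.sin(AZ),np.cos(T)])
Y=np.cross([0,0,1.],A);Y/=np.linalg.norm(Y);X=np.cross(Y,A)   # chuck frame X,Y,A
def proj(f,P):
    c=(np.atleast_2d(P)-f["position"])@f["rotation"];return c[:,:2]/c[:,2:]*f["K"][0,0]+f["K"][:2,2]
def rot(x,z):
    x=x/np.linalg.norm(x);z=z-x*(x@z);z/=np.linalg.norm(z);return np.stack([x,np.cross(z,x),z],1)
E
python3 - <<'E'
from h import *
from scipy.optimize import least_squares
np.set_printoptions(precision=4,suppress=True)
def res(m,C,full=False):
    q=C-m;z=q@A;r=np.linalg.norm(q-z[:,None]*A,axis=1)
    k=(r>.021)&(z>-.030)&(r<.034)&(z<.010)
    d=np.maximum(r-.026,z)
    return d[k] if full else np.where(k,d,0.004)
fs={};C2=[]
for n,v,u in(("top",slice(165,215),slice(280,325)),("side",slice(145,215),slice(260,315))):
    f=load(n+"0.npz");fs[n]=f;C=cloud(f)[v,u].reshape(-1,3);C2.append(C[C[:,2]>.05])
for n,C in(("top",C2[0]),("side",C2[1]),("both",np.vstack(C2))):
    s=least_squares(res,[.513,-.1145,.132],args=(C,),loss="soft_l1",f_scale=.001,diff_step=1e-3)
    d=res(s.x,C,True);print(n,s.x,len(d),np.median(abs(d)))
m=np.array([.514,-.1145,.132])
th=np.linspace(0,2*np.pi,200)[:,None]
ims=[]
for n,(x0,y0,x1,y1) in(("top",(280,160,330,215)),("side",(262,145,317,200))):
    S=7;im=crop(fs[n],x0,y0,x1,y1,S)
    for r,z,col in((.026,0,(0,255,0)),(.026,-.032,(255,255,0))):
        p=proj(fs[n],m+r*(np.cos(th)*X+np.sin(th)*Y)+z*A)
        cv2.polylines(im,[np.int32((p-[x0,y0]+.5)*S)],True,col,1)
    ims.append(cv2.resize(im,(385,385)) if n=="side" else np.vstack([im])[:385])
cv2.imwrite("pics/ov.png",np.clip(np.hstack(ims).astype(int)*1.4,0,255).astype(np.uint8))
from rig import *
for g in(0,180):
  Z=Y if g==0 else -Y
  for t in (-20,-10,0,10):   # tilt not needed; try heights along axis / vertical
    pass
  R=rot(-A,Z)
  for h in(-.004,.028,.045,.06,.065,.075,.085): 
    j=inverse_kinematics(m+A*h,R);print(g,h,None if j is None else np.round(j,2))
  for up in(.03,.05,.08,.12,.16):
    j=inverse_kinematics(m+A*.028+[0,0,up],R);print(g,"up",up,None if j is None else np.round(j,2))
E
```

```text
top [ 0.5174 -0.1149  0.131 ] 269 0.0008741150847304605
side [ 0.5144 -0.1146  0.1321] 296 0.0010481419825746929
both [ 0.5163 -0.1146  0.1321] 562 0.0010203940340243623
0 -0.004 [ 0.64  0.33 -0.6   2.36  2.05  0.24  2.66]
0 0.028 None
0 0.045 None
0 0.06 None
0 0.065 None
0 0.075 None
0 0.085 None
0 up 0.03 None
0 up 0.05 None
0 up 0.08 [ 1.17  0.12 -1.09  2.28  0.66  0.24 -2.24]
0 up 0.12 [ 0.9  -0.01 -0.76  2.24  0.08  0.3  -1.69]
0 up 0.16 [ 0.91 -0.07 -0.74  2.18 -0.09  0.41 -1.52]
180 -0.004 [ 0.67  0.33 -0.63  2.36  2.02  0.26 -0.45]
180 0.028 [ 1.12  0.41 -1.16  2.36  1.68  0.42 -0.06]
180 0.045 [ 1.15  0.34 -1.17  2.37  1.59  0.36  0.01]
180 0.06 [ 1.19  0.28 -1.18  2.37  1.48  0.3   0.11]
180 0.065 [ 1.2   0.25 -1.18  2.37  1.43  0.28  0.16]
180 0.075 [ 1.27  0.23 -1.25  2.37  1.34  0.28  0.25]
180 0.085 None
180 up 0.03 [ 1.03  0.24 -1.    2.34  1.39  0.25  0.19]
180 up 0.05 [ 1.17  0.23 -1.15  2.31  1.19  0.28  0.4 ]
180 up 0.08 [ 1.17  0.12 -1.09  2.28  0.66  0.24  0.9 ]
180 up 0.12 [ 0.57 -0.02 -0.44  2.25  0.09  0.3   1.43]
180 up 0.16 [ 0.53 -0.08 -0.39  2.2  -0.    0.41  1.52]
```

View pics/ov.png

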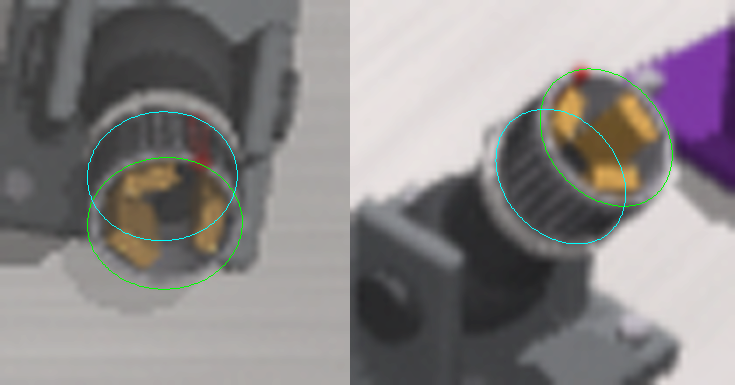

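The overlay matches the side rim closely, and the top rim to within about 0.5 px. I'll take the mouth as about (0.5155, -0.1145, 0.132). Next I check clearance around the sleeve, then pick the figure.

```bash
echo 'M=np.array([.5155,-.1145,.132])
def shot(n,name,box,s):
    from rig import camera,camera_params
    p,d=camera(n);f=dict(p=p,d=d,**camera_params(n));np.savez(name+".npz",**f)
    cv2.imwrite(f"pics/{name}.png",np.clip(crop(f,*box,s).astype(int)*1.4,0,255).astype(np.uint8));return f' >> h.py
python3 - <<'E'
from h import *
from rig import *
np.set_printoptions(precision=4,suppress=True)
for n in("top","side"):
    P=cloud(load(n+"0.npz")).reshape(-1,3);q=P-M;z=q@A;v=q-z[:,None]*A;r=np.linalg.norm(v,axis=1)
    k=(r<.062)&(r>.031)&(z<.0)&(z>-.045)&(P[:,2]>.02)
    for a,b,c in list(zip(z[k],v[k]@X,v[k]@Y))[::6]:print(n,round(a,3),round(b,3),round(c,3))
R=rot(np.array([0,0,-1.]),np.array([1,.0165,0]))
movep(np.array([.540,.2318,.22]),R)
command_gripper(.06,40)
move_l(np.array([.540,.2318,.067]),feed=.12)
command_gripper(0,40)
s=sense();print(s["time_s"],s["position"],s["finger_gap"],s["wrist_force"],s["joint_pos"])
move_l(np.array([.540,.2318,.20]),feed=.12)
s=sense();print(s["time_s"],s["position"],s["finger_gap"],s["wrist_force"])
shot("side","lift",(130,120,290,340),2.5)
E
```

```text
5.4 [0.5403 0.2319 0.0675] 0.020768664220913793 [-0.476  -0.0288  4.3922] [ 0.1606  0.7482 -0.9051  1.8658  0.7468  0.9078 -1.0913]
6.6583 [0.5396 0.2314 0.1991] 0.0205563521496048 [ 0.4581  0.0297 -0.9877]
```

View pics/lift.png

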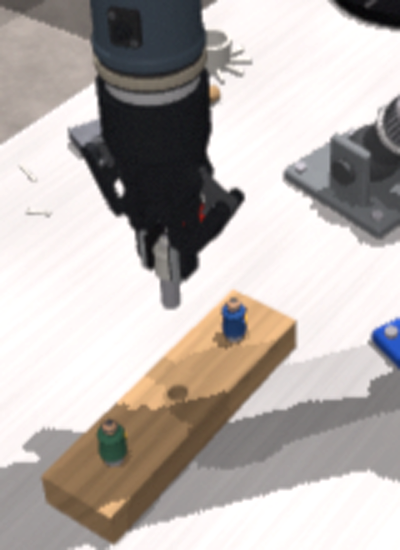

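The figure is held upright (stem bottom near crop (170,303)). Both painted figures are still in the rack at (233,320) and (112,440). Next: move over the chuck, check the in-hand offset, and line up above the mouth.

Run:
```python
from h import *
from rig import *
np.set_printoptions(precision=4,suppress=True)
w=cloud(load("lift.npz")).reshape(-1,3);t=np.array([.5396,.2314,.1991])
k=(np.linalg.norm(w[:,:2]-t[:2],axis=1)<.02)&(w[:,2]<.165)&(w[:,2]>.1)
print("stem",k.sum(),w[k].mean(0),w[k].min(0),w[k].max(0))
R=rot(-A,-Y)
move_l(np.array([.540,.2318,.27]),feed=.15)
movep(M+A*.028+[0,0,.12],R)
print(sense()["time_s"],sense()["joint_pos"],sense()["finger_gap"])
try:
    move_l(M+A*.072,feed=.1)
except Unreachable as e:
    print("unreach",e); movep(M+A*.072,R)
s=sense();print(s["time_s"],s["joint_pos"],s["position"]-M-A*.072,s["tcp_rot"][:,0]+A)
f=shot("side","pre",(230,110,330,210),4)
g=shot("top","pre_t",(260,140,340,240),4)
a=cv2.imread("pics/pre.png");b=cv2.imread("pics/pre_t.png")
b=cv2.resize(b,None,fx=1,fy=1);cv2.imwrite("pics/pre2.png",np.hstack([a,b[:a.shape[0]]]))
```

```text
stem 76 [0.5347 0.235  0.1521] [0.5288 0.2282 0.1381] [0.5424 0.239  0.1649]
9.0833 [-0.8634 -0.1434  0.9218  2.3042  0.5116  0.3514  1.0439] 0.020394920183103713
unreach the arm cannot follow that straight line within its joint ranges
11.2833 [ 1.2401  0.2417 -1.2201  2.369   1.3655  0.2808  0.218 ] [0.0001 0.0001 0.    ] [0.0001 0.0001 0.    ]
```

View pics/pre2.png

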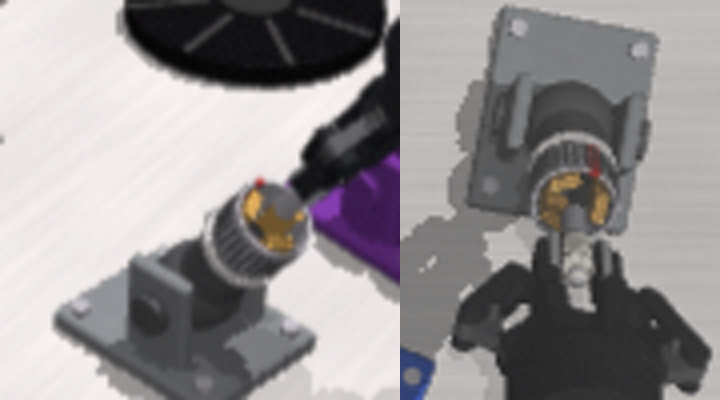

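The stem tip sits just outside the mouth and is lined up in both views (side (285,203), top (573,212)). Inserting.

Run:
```python
from h import *
from rig import *
np.set_printoptions(precision=4,suppress=True)
hit=move_l(M+A*.0235,feed=.04,until_force=8)
s=sense();q=s["position"]-M;print(hit,s["time_s"],"axial",q@A,q@X,q@Y,s["wrist_force"],s["finger_gap"],s["joint_pos"])
shot("side","ins",(230,110,330,210),4)
```

```text
True 12.3917 axial 0.028094791286506954 0.00037263354207642783 -0.0008174211830682928 [-0.655   1.98    2.5651] 0.020952479848406248 [ 1.0866  0.3902 -1.1208  2.3568  1.6836  0.3928 -0.0656]
```

View pics/ins.png

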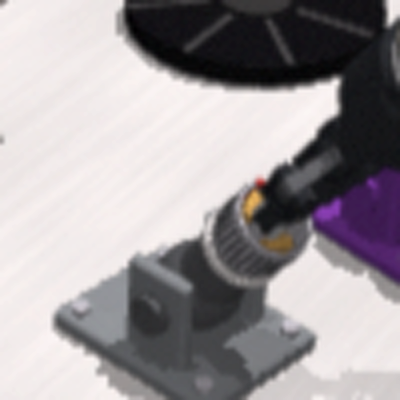

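The stem stopped at TCP height 28.1 mm, which is what full depth (floor contact) should give. Now I release, withdraw, pre-rotate and straddle the sleeve.

Run:
```python
from h import *
from rig import *
np.set_printoptions(precision=4,suppress=True)
command_gripper(.03); sleep(.2); command_gripper(.085)
move_l(M+A*.071,feed=.06)
s=sense();print(s["time_s"],s["joint_pos"],s["finger_gap"])
j=np.array(s["joint_pos"]);R0=s["tcp_rot"]
j[6]+=1.4;move_joints(j)
s=sense();q=s["position"]-M;R1=s["tcp_rot"];print(s["time_s"],"ax",q@A,q@X,q@Y)
c=np.cross(R0[:,2],R1[:,2])@R0[:,0];print("rot about tool x for +j7:",np.arctan2(c,R0[:,2]@R1[:,2]))
shot("side","rel",(230,110,330,210),4);shot("top","rel_t",(260,140,340,240),4)
a=cv2.imread("pics/rel.png");b=cv2.imread("pics/rel_t.png");cv2.imwrite("pics/rel2.png",np.hstack([a,b]))
for h in(.05,.03,.01,-.004):
    print(h,inverse_kinematics(M+A*h,R1))
```

```text
14.35 [ 1.2162  0.2345 -1.1912  2.368   1.3524  0.2709  0.2283] 0.08467211941059231
15.6167 ax 0.07085837002340847 0.00010603002172034776 2.3984068417341568e-05
rot about tool x for +j7: -1.3993685293471476
0.05 [ 1.1058  0.2913 -1.1011  2.3641  1.5375  0.3048  1.4513]
0.03 [ 0.9911  0.3262 -0.9894  2.3592  1.6812  0.3137  1.3116]
0.01 [ 0.8619  0.349  -0.8517  2.3535  1.826   0.3049  1.1656]
-0.004 [ 0.7697  0.3637 -0.7501  2.3489  1.9352  0.2955  1.0536]
```

View pics/rel2.png

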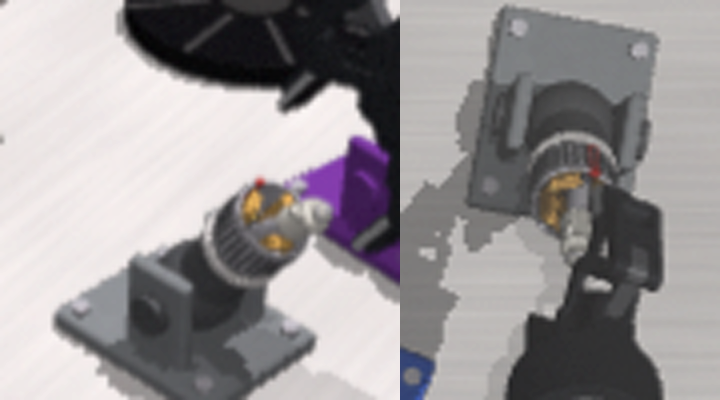

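The figure is seated, leaning slightly (head at side (317,212)), with the sleeve still open. Clockwise is decreasing j7. Next: grip the sleeve and turn.

Run:
```python
from h import *
from rig import *
np.set_printoptions(precision=3,suppress=True)
hit=move_l(M+A*-.004,feed=.06,until_force=12)
s=sense();print(hit,s["time_s"],(s["position"]-M)@A,s["wrist_force"])
if not hit:
    command_gripper(0.04,60)
    s=sense();print("grip",s["finger_gap"],s["wrist_force"],s["ft_torque"])
    j=np.array(s["joint_pos"])
    for k in range(6):
        j[6]-=.4;move_joints(j);s=sense()
        print(k,s["time_s"],s["joint_pos"][6],"torque ax",s["ft_torque"]@A,s["wrist_force"],s["finger_gap"])
    shot("side","turn",(230,110,330,210),4);shot("top","turn_t",(260,140,340,240),4)
    a=cv2.imread("pics/turn.png");b=cv2.imread("pics/turn_t.png");cv2.imwrite("pics/turn2.png",np.hstack([a,b]))
```

```text
False 17.1167 -0.0037410035390274773 [0.212 0.103 0.535]
grip 0.050419353013212896 [-6.522  0.226 10.526] [-0.004  0.72  -0.29 ]
0 18.0167 0.8378804839277252 torque ax -0.2378363734869488 [-1.131 -0.265  2.969] 0.05022364515062805
1 18.4833 0.4390076721474256 torque ax -0.24006874696253316 [-2.627 -1.11   5.079] 0.05003293390141688
2 18.95 0.03870814998691297 torque ax -0.23756455449402386 [-3.295 -1.926  5.429] 0.05005145415839291
3 19.4167 -0.36114416177454745 torque ax -0.21749726902981575 [-3.726 -2.67   4.635] 0.05025124030576701
4 19.8833 -0.7588239630308637 torque ax 0.1279910398173583 [-5.072 -3.083  5.901] 0.05021065250907353
5 20.35 -1.158155282164108 torque ax 1.092090897549629 [-4.583 -2.233  5.43 ] 0.04941887033458756
```

Resisting torque rose from a steady level to about 1.1 N m after roughly 1.7–2 rad, so the jaws look stalled on the stem. I'll turn a bit more to confirm, then let go, back off and look.

Run:
```python
from h import *
from rig import *
np.set_printoptions(precision=3,suppress=True)
j=np.array(sense()["joint_pos"])
j[6]-=.3;move_joints(j);s=sense();print(s["time_s"],s["joint_pos"][6],s["ft_torque"]@A)
command_gripper(.085)
move_l(M+A*.071,feed=.08)
s=sense();print(s["time_s"],s["wrist_force"],s["joint_pos"])
j=np.array(s["joint_pos"]);
movep(M+A*.028+[-.03,0,.16],s["tcp_rot"])
shot("side","turn",(230,110,330,210),4);shot("top","turn_t",(260,140,340,240),4)
a=cv2.imread("pics/turn.png");b=cv2.imread("pics/turn_t.png");cv2.imwrite("pics/turn2.png",np.hstack([a,b]))
# figure tilt: points out of mouth
for n in("turn","turn_t"):
    P=cloud(load(n+".npz")).reshape(-1,3)-M;z=P@A;x=P@X;y=P@Y
    for lo,hi in((.004,.014),(.014,.024),(.028,.038)):
        k=(z>lo)&(z<hi)&(np.hypot(x,y)<.022);print(n,lo,k.sum(),x[k].mean(),y[k].mean())
    k=(np.hypot(x,y)<.01)&(z<.06);print("max z",z[k].max())
print(sense()["time_s"])
```

```text
20.8333 -1.4565952238069353 0.32329904170454493
22.3583 [ 0.371 -0.226 -0.368] [ 1.188  0.221 -1.158  2.369  1.346  0.257 -1.064]
turn 0.004 26 0.0024933769851917713 -0.006290679478876375
turn 0.014 26 0.0016857239505415334 -0.0059081337537917975
turn 0.028 27 0.0012042961420846113 -0.001950027390041181
max z 0.04033158035535885
turn_t 0.004 22 -0.00688696854477348 -0.002076665966297022
turn_t 0.014 21 -0.007262359696060256 -0.002475682195537018
turn_t 0.028 25 -0.0018398542521528751 0.0008688706135498219
max z 0.04007658437949567
23.95
```

View pics/turn2.png

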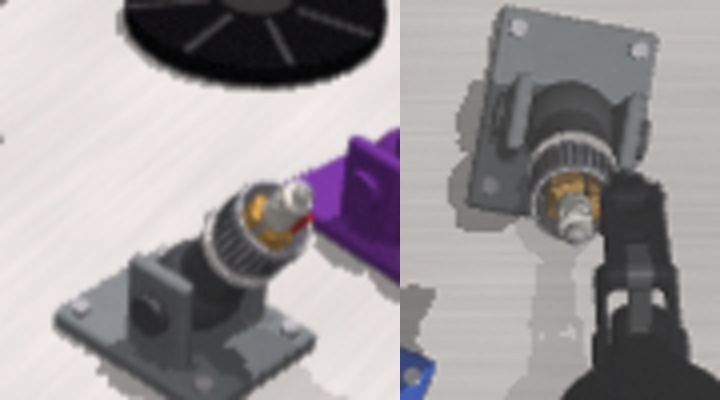

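The figure now stands straight in line with the chuck, and the red mark has moved from (260,183) to (312,222) in the side view. I'll measure how far the sleeve turned.

Run:
```python
from h import *
np.set_printoptions(precision=3,suppress=True)
th=np.linspace(-np.pi,np.pi,721)[:,None]
for n in("side0","rel","turn"):
    f=load(n+".npz");P=f["p"].astype(int);k=(P[...,0]>1.7*P[...,1])&(P[...,0]>1.7*P[...,2])&(P[...,0]>70)
    k[:,:280]=0;k[:,318:]=0;k[:145]=0;k[185:]=0
    px=np.argwhere(k)[:,::-1];
    best=[]
    for z in(0,-.004):
        r=proj(f,M+.026*(np.cos(th)*X+np.sin(th)*Y)+z*A)
        c=px.mean(0);d=np.linalg.norm(r-c,axis=1);best.append((float(th[d.argmin(),0]),d.min()))
    # cw looking into chuck = negative about A = decreasing theta(X->Y about A: X x Y = A)
    print(n,len(px),px.mean(0),best,np.cross(X,Y)@A)
```

```text
side0 3 [294.333 155.333] [(2.7925268031909276, np.float64(1.146259311672677)), (2.6878070480712672, np.float64(0.4511225017446139))] 1.0000000000000002
rel 3 [294.333 155.333] [(2.7925268031909276, np.float64(1.146259311672677)), (2.6878070480712672, np.float64(0.4511225017446139))] 1.0000000000000002
turn 9 [305.222 165.222] [(1.0035643198967392, np.float64(1.666802496129461)), (1.0646508437165414, np.float64(0.7141101845791777))] 1.0000000000000002
```

The mark turned clockwise by about 1.7 rad. Since the start angle was unknown (0–0.5), I'll regrip harder and turn again to make sure the jaws are firm. There's plenty of time.

Run:
```python
from h import *
from rig import *
np.set_printoptions(precision=3,suppress=True)
R=sense()["tcp_rot"];movep(M+A*.071,R)
j=np.array(sense()["joint_pos"]);j[6]+=1.2;move_joints(j)
hit=move_l(M+A*-.004,feed=.06,until_force=12);print(hit,sense()["time_s"])
if not hit:
    command_gripper(0.04,110)
    s=sense();j=np.array(s["joint_pos"]);print("grip",s["finger_gap"],s["ft_torque"]@A,s["wrist_force"])
    for k in range(5):
        j[6]-=.15;move_joints(j);s=sense()
        print(k,s["joint_pos"][6],"torque",s["ft_torque"]@A,s["wrist_force"])
    command_gripper(.085)
move_l(M+A*.071,feed=.08)
s=sense();movep(M+A*.028+[-.03,0,.16],s["tcp_rot"]);movep(np.array([.42,.0,.36]),s["tcp_rot"])
f=shot("side","fin",(230,110,330,210),4);shot("top","fin_t",(100,90,340,240),2)
th=np.linspace(-np.pi,np.pi,721)[:,None]
P=f["p"].astype(int);k=(P[...,0]>1.7*P[...,1])&(P[...,0]>1.7*P[...,2])&(P[...,0]>70);k[:,:280]=0;k[:,318:]=0;k[:145]=0;k[185:]=0
c=np.argwhere(k)[:,::-1].mean(0);r=proj(f,M+.026*(np.cos(th)*X+np.sin(th)*Y)-.004*A);print("mark",th[np.linalg.norm(r-c,axis=1).argmin()])
a=cv2.imread("pics/fin.png");b=cv2.imread("pics/fin_t.png");o=np.zeros((400,880,3),np.uint8);o[:,:400]=a;o[:300,400:]=b;cv2.imwrite("pics/fin2.png",cv2.resize(o,(792,360)))
print(sense()["time_s"])
```

```text
False 27.9667
grip 0.04957281952958779 0.018643308477583165 [-13.474  -0.338  17.535]
0 -0.39309897573005564 torque 0.0540597080870534 [-3.613  0.151  3.861]
1 -0.5404402729594162 torque 0.11148217818140449 [-4.736 -0.125  5.242]
2 -0.6883954950917875 torque 0.2783740923622037 [-5.221 -1.72   6.544]
3 -0.8383754559738362 torque 0.2671278417658029 [-2.856 -3.666 10.48 ]
4 -0.9883460935627594 torque 0.36150371448480045 [ -8.611 -10.456  20.601]
mark [1.056]
34.0083
```

View pics/fin2.png

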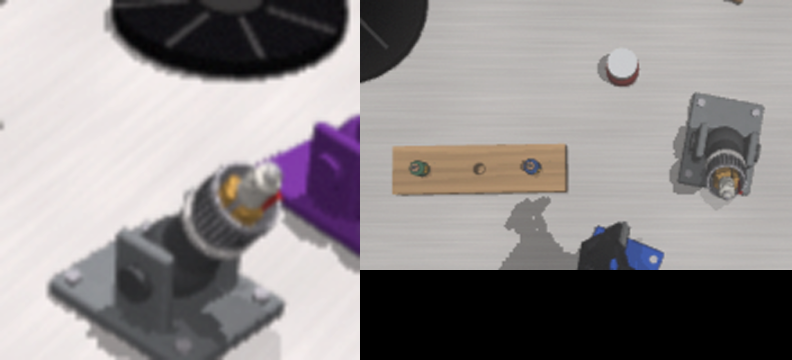

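The mark didn't move during a further 0.75 rad of turning at 110 N, so the sleeve is stalled and the jaws are firm. The figure is straight, and the painted figures and jar are in place. The arm is clear, so I'm handing in.

Run:
```python
from rig import *
s=sense();print(s["time_s"],s["wrist_force"]);print(finish_job())
```

```text
34.0083 [ 0.05668321 -1.17949442 -0.3227888 ]
the job is handed in; nothing more can be done
None
```

I moved the bare figure from the rack's middle hole into the grey chuck and turned the sleeve clockwise until it stalled. I handed the job in at 34 s of the 58 s allowed; no verdict was reported.

**Last checks**
- **Depth:** the stem stopped on contact where full depth should be (TCP 28.1 mm out of the mouth, expected 28 mm). After tightening, the head measured about 40 mm out of the mouth, against the 39 mm given.
- **Firmness:** the red mark turned about 1.65–1.75 rad from an unknown start of 0–0.5. It did not move during another 0.75 rad of turning at 110 N grip, so the sleeve is stalled.
- **Straightness:** the figure looks in line with the chuck's axis in the pictures. I did not measure the lean against the 4-degree limit.
- **Surroundings:** both painted figures and the jar look unmoved in the last picture, and the arm is clear of everything.

**Not confirmed**
- **Jaw forces:** I could not measure the jaw forces directly.
- **Torque readings:** these were not fully consistent. The first turn read about −0.24 N m, then rose to about +1.1 N m. The second turn slipped at only 0.3–0.4 N m despite the harder grip. I relied on the unmoving mark instead.

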